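Hang a lacquered cup blank on the empty hook of the drying carousel

TASK

First turn the drying carousel by its upright cane stud, clockwise seen from above, until the empty hook comes up against the stop and faces the loading mark; only then take the black cup blank that stands on the bench and hang it, bore down, on the empty hook, feeling for the hook's pin. Seat it fully on the hook's collar and let go; press and push gently throughout (the cup on the hook no harder than about a kilogram's weight, the carousel no harder than two), and leave everything else where it is.

Things in the scene. Friction and masses are not known exactly. Their poses are not given: they have to be found in the camera images.
- stand: Fixed stand, foot 170 mm wide; origin on the bench on the carousel's axis; its -x axis points to the loading place (steel strip on the bench). Carousel: hub 60 mm wide, top at 132; four arms 90 degrees apart, 10 thick at height 112, each with an upturned hook about 120 from the axis: collar 26 wide, top at 130, with an upright flat-tipped pin 10 thick, tip at 160. Three carry fixed cups
- carousel (a joint): Angle of the carousel about its upright axis, rad, growing counter-clockwise seen from above. At 0 it meets its hard stop and the empty hook points along the stand's -x axis. It starts at 0.9 to 1.9, has about 0.3 N m of friction, and stays where it is left
- stud (a point): Turning stud: upright springy cane peg 16 mm thick on the carousel, 90 mm from the axis, 45 degrees clockwise (from above) of the empty hook. The point is on its centre line at rest, 155 mm above the bench; its top is at 175 mm. It moves with the carousel and flexes along its path by 0.4 mm per newton
- hook_mark (a point): Reference mark for the empty hook, 106 mm from the axis on the line of its arm, 130 mm above the bench (the height of its collar's top), moving with the carousel. The real hook is a rod in a sleeve: its pin stands 4 to 24 mm farther out along the arm than this point (how far is not measured; sideways it is true). It is springy: it gives 0.67 mm downward per newton, at most 9 mm, and comes back
- cup_mid (a point): The cup blank to hang: black cylinder 46 mm wide, 60 tall, about 110 g, standing on the bench, closed end up. The point is its centre, half-way up. Its underside has a central bore 14 mm wide (2 mm play round the pin), 36 deep, no chamfer. Hung, the underside rests on the hook's collar and this point lies 30 mm above the collar's top (the hook sags about 1 mm)
- bowl: Bystander: black bowl 110 mm wide, 50 mm high; origin at the centre of its underside
- tall_tube: Bystander: black tube 38 mm wide, 100 mm tall, taller and thinner than the cup blank; origin at the centre of its underside
- flat_box: Bystander: flat round black box 72 mm wide, 26 mm high; origin at the centre of its underside
- jar: Bystander: amber glass jar 70 mm wide, 85 mm tall; origin at the centre of its underside
- brush: Bystander: brush lying on the bench; origin at its middle
- paint_cup: Bystander: white cup 72 mm wide, 80 mm tall; origin at the centre of its underside
- lid: Bystander: flat black round lid 60 mm wide, 12 mm high, lying on the bench; origin at the centre of its underside
Mind the look-alikes: they are no part of the job. Leave any green or yellow look-alike of the part that bears cup_mid alone.

How it is judged:
By the outcome, as a careful person would: the job done as asked, in the order asked, and still so for the second after the job is handed in, with the robot touching nothing.
It also fails if it takes over 72 s, if anything falls off the work surface, if the arm or the gripper's body presses on something with over 40 N, if the wrist force passes 120 N, or if a joint passes its speed limit or range.

ROBOT

A 6-joint arm with a two-finger parallel gripper is mounted at the origin on the work surface. World frame = base frame: x ahead of the robot, y to its left, z up, the work surface at z = 0. Lengths are in m, angles in rad, forces in N, time in s.
With the tool pointing down it reaches from about 0.25 to 0.725 m from the base axis. Payload 4 kg.
Tool frame: the origin (TCP) lies at the very end of the fingers, on their centre line; the grasp point (between the pads) lies 19 mm behind it; z points along the fingers, y is the line along which they close (so a half turn about z gives the same grasp; the last joint's range is limited). The gripper opens to 85 mm and grips with 20 to 120 N. Pads are 22 mm wide; open, the fingers measure 114 mm over their backs; the gripper's body (76 mm by 85 mm) begins 54 mm behind the grasp point. The pads swing forward as they close: fully open they stand 13 mm farther back than shut.
Start: joints at [1.186, 0.241, 0.005, 1.335, 0, 1.571], TCP at [0.188, 0.463, 0.231] pointing down, gripper open.
Joint ranges: [-2.72, 2.72], [-1.05, 1.87], [-1.09, 1.28], [-1.99, 2.15], [-1.42, 1.44], [-3.14, 3.14]. Speed limits (rad/s): [2.79, 2.79, 3.14, 3.14, 3.14, 3.14].

INTERFACE

Orientations are given as a unit quaternion [x, y, z, w].
In Python, from workcell import bot, vision, workorder gives the robot as it stands.
- The arm moves only by the shell command python3 -m creep 'ROWS' [OPENING]. ROWS is JSON, a list of rows, each a list of 2 entries, a list of its own where there are three numbers: the shift along the tool's x, y, z in mm, then the turn, a rotation vector about the tool's x, y, z in rad. In form: [[[dx, dy, dz], [wx, wy, wz]], ...]. A call has 1 to 12 rows; each row shifts and turns the commanded pose from where the row before left it, along the tool's axes as they then stand; what a row does not reach is not made up. A row lasts 1/8 s, in which the tool goes at most 62.5 mm and 10.7 degrees, less where a joint would pass 70% of its speed; a pose out of reach is approached as far as the arm can. A call is refused whole if a number of a shift passes 62.5 or a number of a turn 0.188, either way. A call with a gripper value outside its range is refused whole. OPENING is the finger opening in mm, from 0 to 85.4, set as the call begins (- or left out, the last holds). The fingers move at their own pace and stop on an object; the grip force is fixed at half the most. Time passes only in rows, so rows that do not move let the fingers close. It gives the time, the measured TCP pose, the force, the opening and the grip force at its end, in the units of the state.
- bot.get_obs(): the state, without advancing time (a new reading comes with each control period).
- vision.camera(name): name is "side" or "top" or "wrist"; returns a dict with "image" (480x640x3 uint8, blue, green, red), "z_map" (480x640 float32, m along the optical axis (not along the pixel's ray), 0 where there is no reading), "K" (3x3 intrinsics, pixels), "rvec" (rotation vector, rad) and "tvec" (3), from world to camera coordinates, as OpenCV has them; the wrist camera has in their place "tool_from_camera" (4x4, takes a point from camera to tool coordinates, whose origin is the TCP and whose axes are the flange's). Camera axes: x right, y down, z forward; pixel columns grow to the right and rows downward; lengths in m; the calibration is good to about 2 mm. A picture is of the moment at which its call begins: read the wrist's pose just before it.
- workorder.job_done(): hands the job in; it is judged then, once.
Trained networks look in a picture, given as the dict that the camera call returned (one of the last four; its "shot" number tells which), for a name from the list of things; names that differ only in an ending like _2 or _b are one class to them, and where a whole thing is asked for, a point or a joint stands for the part that bears it (a point fixed in the world has none). Each returns a list of dicts, best first, with "score" (0 to 1); they miss things now and then, are a little off and sometimes report something else, mostly with a low value. They report only what shows in the picture. A call takes as long as a camera call. They do not tell look-alikes from the thing itself.
- vision.spot_in(picture, query): "position" ([column, row] in pixels, amid what is visible of it).
- vision.place_of(picture, query): "position" ([column, row] in pixels: a listed point, or the origin of a listed thing).
The state is a dict: "clock": time; "joint_pos": joint angles; "joint_vel": joint speeds; "tau": joint torques, N m; "eef_pos": TCP position; "tool_rot": TCP orientation; "ft_force": force on the tool from outside, world axes, zero at the start; "ft_torque": the same for the moment, N m; "grip_width": finger opening in m; "grasp_force": force on a finger pad.
Only numpy, scipy, OpenCV 4.12 (cv2) and the standard library are available. Lean on these libraries where they do the work, as an engineer would, in place of code of your own. Each camera call takes 0.05 s, during which the arm holds its last target. There are 200 camera calls.

## Working session

There is one attempt and no reset: what is moved stays moved. The work goes in short steps, Python scripts to look and compute and a shell command to move; the robot and the scene stay as the last step left them, time stands still between calls to the robot, and variables do not carry over. Pictures are saved under pics/ and viewed, at most 10 in all, crops included, and the job is handed in when it is done.

```bash
mkdir -p pics; cat > h.py <<'E'
import numpy as np, cv2
from scipy.spatial.transform import Rotation as R
from workcell import bot, vision, workorder
def Rt(c,obs=None):
    if "rvec" in c:
        Rm=cv2.Rodrigues(np.array(c["rvec"],float))[0]; t=np.array(c["tvec"],float).ravel()
        return Rm.T, -Rm.T@t
    T=np.eye(4);T[:3,:3]=R.from_quat(obs["tool_rot"]).as_matrix();T[:3,3]=obs["eef_pos"]
    M=T@np.array(c["tool_from_camera"]); return M[:3,:3],M[:3,3]
def ray(c,px,obs=None):
    A,o=Rt(c,obs); d=A@np.linalg.inv(c["K"])@np.array([px[0],px[1],1.]); return o,d
def atz(c,px,z,obs=None):
    o,d=ray(c,px,obs); return o+d*(z-o[2])/d[2]
def depth(c,px,obs=None):
    u,v=int(round(px[0])),int(round(px[1])); w=c["z_map"][max(v-2,0):v+3,max(u-2,0):u+3]; w=w[w>0]
    if len(w)==0: return None
    o,d=ray(c,px,obs); return o+d*np.median(w)
def cloud(c,obs=None):
    v,u=np.mgrid[0:480,0:640]; A,o=Rt(c,obs)
    P=np.stack([u,v,np.ones_like(u)],-1)@np.linalg.inv(c["K"]).T*c["z_map"][...,None]
    return P@A.T+o
E
python3 - <<'E'
from h import *
np.set_printoptions(precision=3,suppress=True)
o=bot.get_obs();print(o["clock"],o["eef_pos"],o["tool_rot"],o["ft_force"],o["grip_width"])
Z=dict(stand=0,stud=.155,hook_mark=.13,cup_mid=.03,bowl=0,tall_tube=0,flat_box=0,jar=0,brush=0,paint_cup=0,lid=0)
for n in("top","side"):
    c=vision.camera(n);cv2.imwrite(f"pics/{n}0.png",c["image"])
    print(n,"cam",Rt(c)[1])
    for q in Z:
        for r in vision.place_of(c,q)[:3]: print(q,round(r["score"],2),np.round(r["position"]),atz(c,r["position"],Z[q]))
E
```

```text
0.0 [0.187 0.463 0.23 ] [ 0.191  0.982 -0.001 -0.   ] [-0.892  1.188  0.529] 0.08570235876425936
top cam [ 0.348 -0.004  1.627]
stand 0.94 [250. 195.] [0.608 0.169 0.   ]
stud 0.72 [243. 220.] [0.52  0.167 0.155]
hook_mark 0.8 [274. 215.] [0.537 0.093 0.13 ]
hook_mark 0.66 [241. 220.] [0.524 0.175 0.13 ]
cup_mid 0.86 [392. 274.] [ 0.393 -0.211  0.03 ]
cup_mid 0.76 [359. 278.] [ 0.381 -0.125  0.03 ]
bowl 0.93 [416. 172.] [ 0.672 -0.285  0.   ]
bowl 0.72 [251. 194.] [0.609 0.164 0.   ]
tall_tube 0.63 [369. 192.] [ 0.617 -0.156  0.   ]
flat_box 0.69 [446. 263.] [ 0.423 -0.36   0.   ]
flat_box 0.2 [252. 194.] [0.61  0.163 0.   ]
jar 0.83 [456. 232.] [ 0.507 -0.388  0.   ]
brush 0.76 [196. 297.] [0.331 0.309 0.   ]
paint_cup 0.82 [155. 254.] [0.448 0.42  0.   ]
lid 0.96 [316. 251.] [ 0.455 -0.012  0.   ]
side cam [ 0.245 -0.854  0.895]
stand 0.77 [342. 226.] [0.607 0.178 0.   ]
stud 0.65 [314. 188.] [0.52  0.173 0.155]
hook_mark 0.6 [328. 213.] [0.535 0.09  0.13 ]
hook_mark 0.32 [314. 189.] [0.527 0.205 0.13 ]
cup_mid 0.89 [288. 309.] [ 0.38  -0.122  0.03 ]
cup_mid 0.64 [334. 315.] [ 0.479 -0.167  0.03 ]
cup_mid 0.62 [303. 338.] [ 0.394 -0.211  0.03 ]
bowl 0.73 [427. 349.] [ 0.665 -0.291 -0.   ]
tall_tube 0.8 [386. 308.] [ 0.618 -0.155 -0.   ]
flat_box 0.63 [333. 316.] [ 0.484 -0.145  0.   ]
flat_box 0.59 [330. 398.] [ 0.416 -0.355  0.   ]
flat_box 0.48 [428. 347.] [ 0.667 -0.288  0.   ]
jar 0.97 [371. 406.] [ 0.493 -0.393  0.   ]
jar 0.34 [314. 188.] [ 0.578  0.39  -0.   ]
brush 0.61 [242. 214.] [0.329 0.309 0.   ]
paint_cup 0.59 [270. 184.] [0.441 0.448 0.   ]
lid 0.93 [309. 280.] [ 0.457 -0.014 -0.   ]
```

View pics/top0.png

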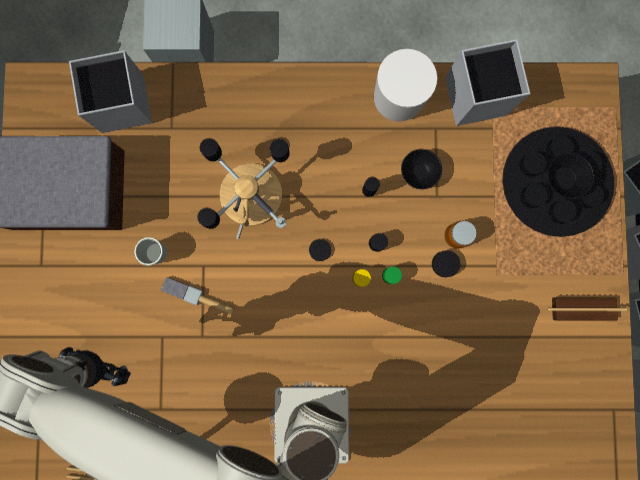

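View pics/side0.png

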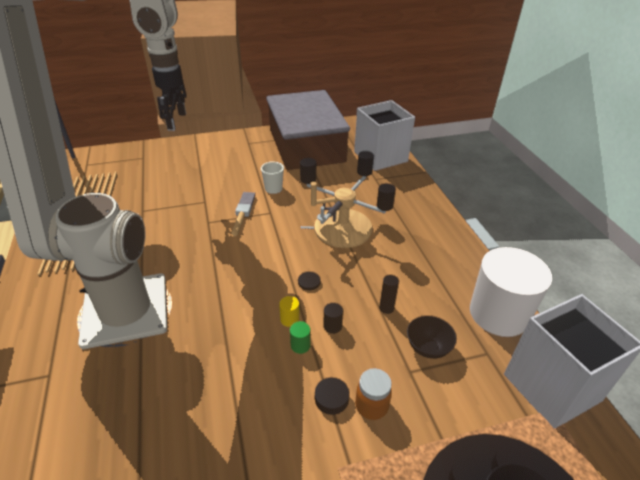

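The top view shows the black blank at about (378,242), with the yellow look-alike at (362,277) and the green one at (392,274). The empty hook is at (281,222), the stud at (242,205) and the steel strip at (240,230). The side view agrees: black blank at (334,318), strip at (307,227).

```bash
python3 - <<'E'
from h import *
np.set_printoptions(precision=4,suppress=True)
c=vision.camera("top");P=cloud(c)
im=c["image"]
cv2.imwrite("pics/top1.png",cv2.resize(im[125:260,185:320],(675,675)[:2],interpolation=cv2.INTER_CUBIC)[:600])
# black tops near hooks & cup
for q in("cup_mid","stand","stud","hook_mark","carousel"):
    for r in vision.spot_in(c,q)[:4]: print(q,round(r["score"],2),np.round(r["position"],1),depth(c,r["position"]))
ok=c["z_map"]>0
for nm,(x,y,rad),zl,zh in(("cup",(.479,-.167,.06),.052,.07),("hub",(.607,.172,.045),.125,.139),("cups",(.607,.172,.17),.183,.2)):
    m=ok&(np.hypot(P[...,0]-x,P[...,1]-y)<rad)&(P[...,2]>zl)&(P[...,2]<zh)
    n,l,s,ce=cv2.connectedComponentsWithStats(m.astype(np.uint8))
    for i in range(1,n):
        if s[i,4]>15: print(nm,s[i,4],P[l==i].mean(0),P[l==i].min(0),P[l==i].max(0))
E
```

```text
cup_mid 0.83 [379.9 239.7] [ 0.4804 -0.1769  0.0592]
cup_mid 0.79 [390.6 275.5] [ 0.3877 -0.2036  0.0585]
cup_mid 0.68 [357.7 277.7] [ 0.3821 -0.1186  0.0582]
stand 0.86 [248.7 191.5] [0.5952 0.1568 0.1317]
stand 0.53 [421.4 164.8] [ 0.6888 -0.2976  0.0065]
stud 0.95 [242.9 184. ] [0.614  0.1714 0.1323]
hook_mark 0.88 [243.1 187.3] [0.6056 0.1708 0.1326]
hook_mark 0.71 [247.3 190.8] [0.5969 0.1603 0.132 ]
carousel 0.98 [244.2 183.4] [0.6157 0.1683 0.1311]
cup 237 [ 0.4771 -0.1738  0.0598] [ 0.4557 -0.1961  0.0521] [ 0.4979 -0.151   0.0695]
hub 394 [0.6078 0.1644 0.1307] [0.579  0.1367 0.125 ] [0.638  0.1942 0.1386]
cups 282 [0.6944 0.2482 0.1898] [0.6725 0.2264 0.183 ] [0.7169 0.2699 0.1992]
cups 279 [0.6923 0.079  0.1898] [0.6691 0.0566 0.1832] [0.7151 0.1005 0.199 ]
cups 281 [0.5253 0.2511 0.1899] [0.5025 0.2287 0.1833] [0.5482 0.2732 0.1979]
```

View pics/top1.png

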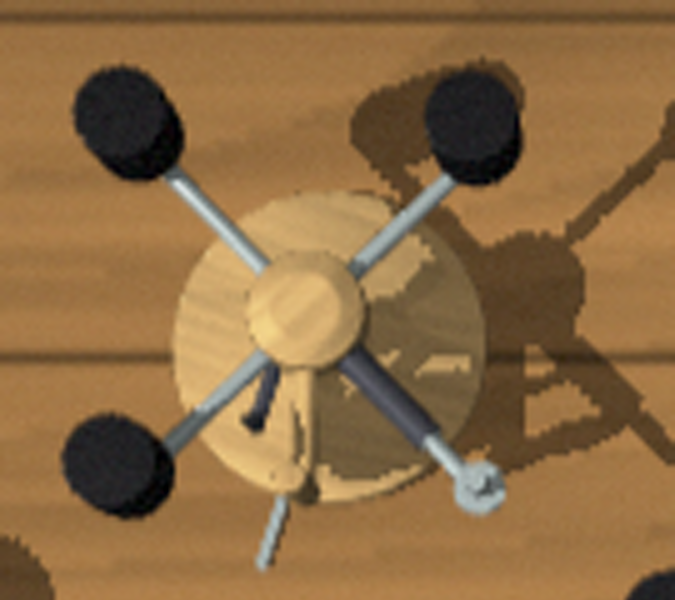

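The strip runs at about 163° from the axis, at (0.608, 0.165). The empty hook is at 224° and the stud at 179°, so the carousel has to turn about 1.07 rad clockwise. I'll go above the stud now.

```bash
python3 -m creep '[[[-46,-17,0],[0,0,0]],[[-46,-17,0],[0,0,0]],[[-46,-17,0],[0,0,0]],[[-46,-17,0],[0,0,0]],[[-46,-17,0],[0,0,0]],[[-46,-17,0],[0,0,0]],[[-46,-17,0],[0,0,0]],[[-46,-17,0],[0,0,0]],[[-46,-17,0],[0,0,0]],[[0,0,0],[0,0,-0.183]],[[0,0,0],[0,0,-0.183]]]' 40; python3 - <<'E'
from h import *
np.set_printoptions(precision=4,suppress=True)
o=bot.get_obs();c=vision.camera("wrist");print(o["eef_pos"],o["tool_rot"],o["ft_force"],np.array(c["tool_from_camera"]))
cv2.imwrite("pics/w0.png",c["image"])
for q,z in(("stud",.155),("hook_mark",.13)):
    for r in vision.place_of(c,q)[:3]: print(q,round(r["score"],2),np.round(r["position"]),atz(c,r["position"],z,o))
E
```

```text
clock: 2.88
eef_pos: [0.5145, 0.1653, 0.2309]
tool_rot: [0.007, 1.0, -0.0, -0.0]
ft_force: [-0.0, -0.8, 0.7]
grip_width: 0.0399
grasp_force: 0.0
[0.5145 0.1653 0.2309] [ 0.0074  1.     -0.0001 -0.0003] [-0.008  -0.8041  0.7282] [[ 0.0011 -0.9566 -0.2914  0.0737]
 [ 1.      0.0007  0.0015 -0.    ]
 [-0.0013 -0.2914  0.9566 -0.142 ]
 [ 0.      0.      0.      1.    ]]
stud 0.61 [328. 253.] [0.5172 0.1668 0.155 ]
hook_mark 0.92 [201. 259.] [0.529 0.089 0.13 ]
```

View pics/w0.png

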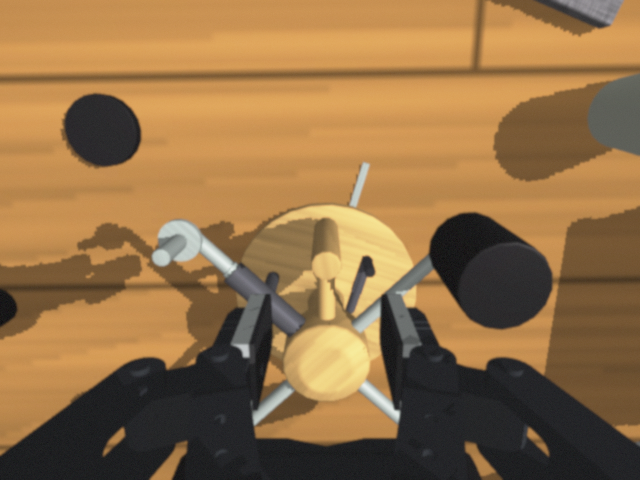

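Wrist view: the stud (326,240) stands between the fingers, and the empty hook's pin is at (168,250). The networks agree with the geometry. I'll descend and sweep slowly.

```bash
python3 -m creep '[[[-1,1,40],[0,0,0]],[[-1,1,43],[0,0,0]],[[0,0,0],[0,0,0]]]'; python3 -m creep '[[[0,5,0],[0,0,0]],[[0,4,0],[0,0,0]],[[0,4,0],[0,0,0]],[[-0.3,6,0],[0,0,0.07]],[[-0.3,7,0],[0,0,0.078]],[[-0.3,7,0],[0,0,0.078]],[[-0.3,7,0],[0,0,0.078]],[[-0.3,7,0],[0,0,0.078]]]'; python3 -c "
from h import *
c=vision.camera('top')
for q,z in(('stud',.155),('hook_mark',.13)):
    for r in vision.place_of(c,q)[:3]: print(q,round(r['score'],2),np.round(r['position']),atz(c,r['position'],z))"
```

```text
clock: 3.4
eef_pos: [0.513, 0.1675, 0.1451]
tool_rot: [0.01, 1.0, -0.001, -0.004]
ft_force: [0.1, 0.2, 0.8]
grip_width: 0.0399
grasp_force: 0.0
clock: 4.4
eef_pos: [0.5244, 0.2136, 0.1492]
tool_rot: [0.201, 0.98, -0.001, 0.001]
ft_force: [1.1, -4.1, 0.2]
grip_width: 0.0402
grasp_force: 1.7
stud 0.58 [231. 219.] [0.52289773 0.19694666 0.155     ]
stud 0.25 [252. 195.] [0.58361977 0.14715061 0.155     ]
hook_mark 0.78 [259. 223.] [0.51555871 0.13020171 0.13      ]
hook_mark 0.33 [417. 171.] [ 0.6462832  -0.26497957  0.13      ]
```

```bash
python3 -m creep '[[[-1.2,7,0],[0,0,0.078]],[[-1.2,7,0],[0,0,0.078]],[[-1.2,7,0],[0,0,0.078]],[[-0.8,7,0],[0,0,0.078]],[[-0.5,7,0],[0,0,0.078]],[[-0.5,7,0],[0,0,0.078]],[[-0.5,5,0],[0,0,0.055]],[[0,0,0],[0,0,0]]]'; python3 -c "
from h import *
c=vision.camera('top')
for q,z in(('stud',.155),('hook_mark',.13)):
    for r in vision.place_of(c,q)[:2]: 
        p=atz(c,r['position'],z);print(q,round(r['score'],2),p,np.degrees(np.arctan2(p[1]-.165,p[0]-.608)))"
```

```text
clock: 5.55
eef_pos: [0.5553, 0.2485, 0.1483]
tool_rot: [0.445, 0.896, -0.0, -0.0]
ft_force: [-0.9, -1.3, -0.2]
grip_width: 0.0399
grasp_force: 0.9
stud 0.56 [0.55275285 0.23477077 0.155     ] 128.3735195777028
hook_mark 0.72 [0.50660295 0.17580446 0.13      ] 173.9177452344633
```

```bash
python3 -m creep '[[[-0.2,3,0],[0,0,0.033]],[[-0.2,3,0],[0,0,0.033]],[[-0.2,3,0],[0,0,0.033]],[[-0.2,3,0],[0,0,0.033]]]'; python3 -m creep '[[[-0.1,2,0],[0,0,0.02]]]';python3 -m creep '[[[-0.1,2,0],[0,0,0.02]]]'; python3 -m creep '[[[0,1.5,0],[0,0,0.01]]]'
```

```text
clock: 6.2
eef_pos: [0.566, 0.2548, 0.1482]
tool_rot: [0.505, 0.863, -0.0, -0.0]
ft_force: [-1.3, -3.7, 1.4]
grip_width: 0.04
grasp_force: 1.6
clock: 6.32
eef_pos: [0.5679, 0.2558, 0.1482]
tool_rot: [0.513, 0.858, -0.0, -0.0]
ft_force: [-1.3, -3.5, 0.1]
grip_width: 0.0397
grasp_force: 1.6
clock: 6.45
eef_pos: [0.5696, 0.2566, 0.1482]
tool_rot: [0.521, 0.853, -0.0, -0.0]
ft_force: [-2.2, -3.8, -0.6]
grip_width: 0.0399
grasp_force: 1.5
clock: 6.58
eef_pos: [0.5709, 0.2573, 0.1482]
tool_rot: [0.525, 0.851, -0.0, -0.0]
ft_force: [-1.4, -3.4, -0.3]
grip_width: 0.0401
grasp_force: 1.6
```

```bash
for i in 1 ; do python3 -m creep '[[[-0.1,2,0],[0,0,0.02]]]' | grep -E "eef|ft"; python3 -m creep '[[[-0.1,1.5,0],[0,0,0.02]]]'| grep -E "eef|ft"; python3 -m creep '[[[-0.1,1.5,0],[0,0,0.02]]]'| grep -E "eef|ft";done; python3 -c "
from h import *
c=vision.camera('top')
for q,z in(('stud',.155),('hook_mark',.13)):
    for r in vision.place_of(c,q)[:2]: 
        p=atz(c,r['position'],z);print(q,round(r['score'],2),p,np.degrees(np.arctan2(p[1]-.165,p[0]-.608)))"
```

```text
eef_pos: [0.5726, 0.2581, 0.1482]
ft_force: [-1.5, -4.1, 0.7]
eef_pos: [0.5739, 0.2584, 0.1481]
ft_force: [-3.5, -4.7, 0.6]
eef_pos: [0.5748, 0.2584, 0.1481]
ft_force: [-3.7, -5.7, 1.5]
stud 0.94 [0.56289096 0.24226867 0.155     ] 120.27615530001384
stud 0.16 [ 0.48320623 -0.35811681  0.155     ] -103.41759431466677
hook_mark 0.56 [0.49938008 0.19160599 0.13      ] 166.23663034027024
```

```bash
python3 -m creep '[[[-0.1,1.5,0],[0,0,0]]]' | grep -E "eef|ft"; python3 -m creep '[[[0,1.5,0],[0,0,0]]]'| grep -E "eef|ft"; python3 -m creep '[[[0,0,0],[0,0,0]]]'| grep -E "eef|ft"; python3 -c "
from h import *
c=vision.camera('top');P=cloud(c)
m=(c['z_map']>0)&(np.hypot(P[...,0]-.608,P[...,1]-.165)<.17)&(P[...,2]>.183)&(P[...,2]<.2)
n,l,s,ce=cv2.connectedComponentsWithStats(m.astype(np.uint8))
for i in range(1,n):
    if s[i,4]>100: p=P[l==i].mean(0);print(s[i,4],p,np.degrees(np.arctan2(p[1]-.165,p[0]-.608)))
"
```

```text
eef_pos: [0.5755, 0.2588, 0.1481]
ft_force: [-6.7, -5.7, 2.0]
eef_pos: [0.5762, 0.2592, 0.148]
ft_force: [-8.2, -6.0, 3.1]
eef_pos: [0.5761, 0.2591, 0.148]
ft_force: [-7.4, -6.3, 4.4]
281 [0.72304195 0.12954566 0.18982101] -17.128577814007933
278 [0.57329199 0.05069164 0.19001508] -106.8901229675032
```

The stop is reached: the force rises stiffly to 10 N and the arms put the empty hook at 162.9°, facing the strip. I'll back off, rise and turn the tool.

```bash
python3 -m creep '[[[0,-6,0],[0,0,0]],[[0,-6,0],[0,0,0]],[[0,0,-30],[0,0,0]],[[0,0,-60],[0,0,0]],[[0,0,0],[0,0,-0.183]],[[0,0,0],[0,0,-0.183]],[[0,0,0],[0,0,-0.183]],[[0,0,0],[0,0,-0.183]],[[0,0,0],[0,0,-0.183]],[[0,0,0],[0,0,-0.183]]]'; python3 -m creep '[[[40,-10,0],[0,0,0]],[[40,-10,0],[0,0,0]],[[0,0,0],[0,0,0]]]' 85; cat > pin.py <<'E'
from h import *
np.set_printoptions(precision=4,suppress=True)
import sys
o=bot.get_obs();print(o["eef_pos"],o["tool_rot"],o["ft_force"])
c=vision.camera("wrist");P=cloud(c,o)
cv2.imwrite(f"pics/{sys.argv[1]}.png",c["image"])
for r in vision.place_of(c,"hook_mark")[:2]:print(r["score"],r["position"],atz(c,r["position"],.13,o))
near=(np.hypot(P[...,0]-.493,P[...,1]-.2)<.035)&(c["z_map"]>0)
for zl,zh in((.154,.166),(.125,.135)):
    m=near&(P[...,2]>zl)&(P[...,2]<zh)
    if m.sum()>5: print(zl,m.sum(),P[m].mean(0),np.median(P[m],0),P[m].min(0),P[m].max(0), np.argwhere(m).mean(0)[::-1])
E
python3 pin.py w1
```

```text
clock: 8.78
eef_pos: [0.5679, 0.2568, 0.2389]
tool_rot: [0.031, 1.0, 0.001, 0.001]
ft_force: [-0.4, -0.1, 0.3]
grip_width: 0.0401
grasp_force: 0.0
clock: 9.15
eef_pos: [0.4839, 0.2413, 0.2389]
tool_rot: [0.033, 0.999, 0.001, -0.0]
ft_force: [0.0, 0.6, -0.1]
grip_width: 0.0849
grasp_force: 0.0
[0.4839 0.2413 0.2389] [ 0.0332  0.9994  0.0007 -0.0001] [ 0.0462  0.5871 -0.0986]
0.76 [256.2, 268.2] [0.5055 0.1962 0.13  ]
0.154 272 [0.4866 0.2022 0.1585] [0.4865 0.2022 0.1589] [0.4823 0.197  0.154 ] [0.4918 0.2067 0.1608] [255.0368 254.6103]
0.125 990 [0.4849 0.2031 0.1291] [0.4838 0.2046 0.1291] [0.4742 0.1889 0.1253] [0.5002 0.2147 0.135 ] [263.6242 236.0859]
```

View pics/w1.png

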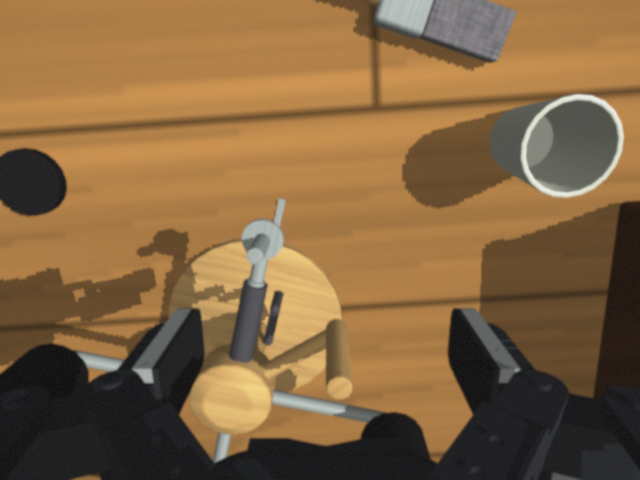

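Wrist view: the hook now lies over the steel strip, with its pin tip at (255,254), which is (0.487, 0.202) in the world. Going to the blank.

```bash
python3 -m creep '[[[-2.5,-51.5,0],[0,0,0]],[[-2.5,-51.5,0],[0,0,0]],[[-2.5,-51.5,0],[0,0,0]],[[-2.5,-51.5,0],[0,0,0]],[[-2.5,-51.5,0],[0,0,0]],[[-2.5,-51.5,0],[0,0,0]],[[-2.5,-51.5,0],[0,0,0]],[[-2.5,-51.5,0],[0,0,0]],[[0,0,60],[0,0,0]],[[0,0,40],[0,0,0]],[[0,0,0],[0,0,0]]]'; python3 - <<'E'
from h import *
np.set_printoptions(precision=4,suppress=True)
o=bot.get_obs();c=vision.camera("wrist");P=cloud(c,o);cv2.imwrite("pics/w2.png",c["image"])
m=(c["z_map"]>0)&(np.hypot(P[...,0]-.477,P[...,1]+.172)<.05)&(P[...,2]>.055)&(P[...,2]<.065)
(x,y),r=cv2.minEnclosingCircle(P[m][:,:2].astype(np.float32)*1000);print(m.sum(),P[m].mean(0),P[m].min(0),P[m].max(0),x,y,r)
for r in vision.place_of(c,"cup_mid")[:2]:print(r["score"],r["position"],atz(c,r["position"],.03,o))
E
```

```text
clock: 10.62
eef_pos: [0.477, -0.1713, 0.1355]
tool_rot: [0.034, 0.999, 0.001, -0.003]
ft_force: [0.2, 0.7, 0.7]
grip_width: 0.0852
grasp_force: 0.0
5190 [ 0.4743 -0.1751  0.0593] [ 0.4526 -0.1978  0.055 ] [ 0.4983 -0.1523  0.0617] 475.39703369140625 -175.25054931640625 22.969593048095703
0.74 [245.9, 84.6] [ 0.3883 -0.2089  0.03  ]
0.64 [320.2, 232.7] [ 0.4763 -0.174   0.03  ]
```

View pics/w2.png

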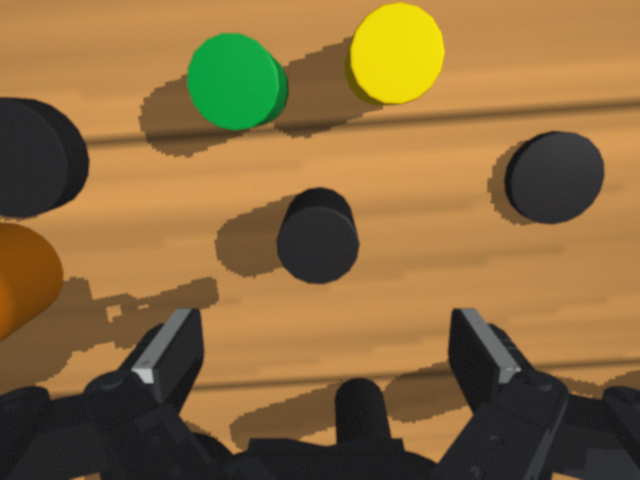

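Wrist view: the black blank is at (318,244), with green (237,82), yellow (397,53) and the lid (555,177) clear of the fingers. Descending to grip it.

```bash
python3 -m creep '[[[1.3,-4,20],[0,0,0]],[[0,0,40],[0,0,0]],[[0,0,40],[0,0,0]],[[0,0,11],[0,0,0]],[[0,0,0],[0,0,0]]]'; python3 -m creep '[[[0,0,0],[0,0,0]],[[0,0,0],[0,0,0]],[[0,0,0],[0,0,0]],[[0,0,0],[0,0,0]],[[0,0,0],[0,0,0]],[[0,0,0],[0,0,0]]]' 30
```

```text
clock: 11.35
eef_pos: [0.4781, -0.1757, 0.0286]
tool_rot: [0.034, 0.999, -0.0, 0.001]
ft_force: [0.1, -0.2, 0.3]
grip_width: 0.0852
grasp_force: 0.0
clock: 12.1
eef_pos: [0.4781, -0.1758, 0.0291]
tool_rot: [0.034, 0.999, -0.001, 0.002]
ft_force: [-0.5, 0.0, 5.2]
grip_width: 0.0446
grasp_force: 61.3
```

```bash
python3 -m creep '[[[0,0,-15],[0,0,0]],[[0,0,-50],[0,0,0]],[[0,0,-55],[0,0,0]],[[0,0,-55],[0,0,0]],[[0,0,-45],[0,0,0]],[[2,54,0],[0,0,0]],[[2,54,0],[0,0,0]],[[2,54,0],[0,0,0]],[[2,54,0],[0,0,0]],[[2,54,0],[0,0,0]],[[2,54,0],[0,0,0]],[[2,54,0],[0,0,0]]]';python3 -m creep '[[[0,0,0],[0,0,0]]]'; python3 - <<'E'
from h import *
np.set_printoptions(precision=4,suppress=True)
o=bot.get_obs();print(R.from_quat(o["tool_rot"]).as_matrix())
c=vision.camera("wrist");P=cloud(c,o);cv2.imwrite("pics/w3.png",c["image"])
T=(P-np.array(o["eef_pos"]))@R.from_quat(o["tool_rot"]).as_matrix()
m=(c["z_map"]>0)&(np.hypot(T[...,0],T[...,1])<.05)&(abs(T[...,2]+.031)<.005)
print("cup top tool",m.sum(),T[m].mean(0),T[m].min(0),T[m].max(0))
near=(np.hypot(P[...,0]-.487,P[...,1]-.202)<.03)&(c["z_map"]>0)
m=near&(P[...,2]>.12)&(P[...,2]<.166);print(m.sum(),P[m].min(0) if m.any() else 0,P[m].max(0) if m.any() else 0)
E
```

```text
clock: 13.6
eef_pos: [0.4878, 0.2044, 0.2485]
tool_rot: [0.034, 0.999, 0.0, 0.0]
ft_force: [1.1, 0.1, -1.1]
grip_width: 0.0444
grasp_force: 61.6
clock: 13.72
eef_pos: [0.4877, 0.2062, 0.2478]
tool_rot: [0.031, 1.0, 0.0, 0.0]
ft_force: [0.7, -1.2, -0.8]
grip_width: 0.0449
grasp_force: 61.7
[[-0.9981  0.0619  0.0003]
 [ 0.0619  0.9981  0.0008]
 [-0.0003  0.0008 -1.    ]]
cup top tool 17555 [ 0.0045  0.0002 -0.0302] [-0.0204 -0.0359 -0.036 ] [ 0.0257  0.0362 -0.026 ]
813 [0.4742 0.1888 0.1243] [0.4917 0.2146 0.1521]
```

View pics/w3.png

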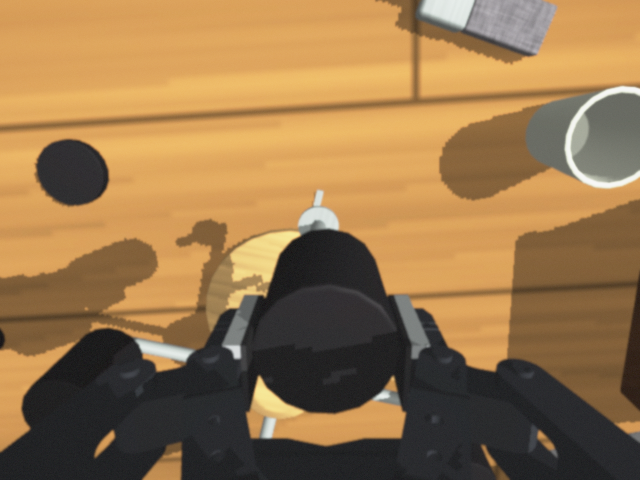

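Wrist view: the cup is held upright with its top at (322,348), and the hook's collar and pin are just visible at (319,220) behind it. Aligning over the pin, then going down near its tip.

```bash
python3 -m creep '[[[-2.3,-4.5,20],[0,0,0]],[[0,0,20],[0,0,0]],[[0,0,10],[0,0,0]],[[0,0,0],[0,0,0]],[[0,0,0],[0,0,0]],[[0,0,0],[0,0,0]]]'; python3 -m creep '[[[0,0,0],[0,0,0]]]'|grep eef; python3 -m creep '[[[0,0,0],[0,0,0]]]' | grep -E "eef|ft"
```

```text
clock: 14.52
eef_pos: [0.4908, 0.1982, 0.1983]
tool_rot: [0.034, 0.999, 0.0, 0.001]
ft_force: [0.8, 0.2, -1.3]
grip_width: 0.0441
grasp_force: 61.8
eef_pos: [0.4905, 0.1982, 0.1978]
eef_pos: [0.4903, 0.1982, 0.1975]
ft_force: [0.4, -0.7, -0.2]
```

```bash
python3 -m creep '[[[1,3.4,0],[0,0,0]],[[0,0,3],[0,0,0]],[[0,0,0],[0,0,0]],[[0,0,0],[0,0,0]]]' |grep -E "eef|ft"; for s in 1; do python3 -m creep '[[[0,0,2],[0,0,0]],[[0,0,0],[0,0,0]]]'|grep -E "eef|ft"; python3 -m creep '[[[0,0,2],[0,0,0]],[[0,0,0],[0,0,0]]]'|grep -E "eef|ft";python3 -m creep '[[[0,0,2],[0,0,0]],[[0,0,0],[0,0,0]]]'|grep -E "eef|ft"; done
```

```text
eef_pos: [0.4894, 0.2015, 0.1942]
ft_force: [0.3, -0.8, -0.9]
eef_pos: [0.4894, 0.2015, 0.1921]
ft_force: [-0.3, 0.4, -0.1]
eef_pos: [0.4893, 0.2015, 0.1901]
ft_force: [0.5, 0.5, -2.0]
eef_pos: [0.4894, 0.2015, 0.1881]
ft_force: [0.4, -0.6, -1.5]
```

```bash
python3 -m creep '[[[0,0,2],[0,0,0]],[[0,0,0],[0,0,0]]]'|grep -E "eef|ft"; python3 -m creep '[[[0,0,2],[0,0,0]],[[0,0,0],[0,0,0]]]'|grep -E "eef|ft";python3 -m creep '[[[0,0,1.5],[0,0,0]],[[0,0,0],[0,0,0]]]'|grep -E "eef|ft"
```

```text
eef_pos: [0.4894, 0.2015, 0.1861]
ft_force: [1.2, -1.1, -1.6]
eef_pos: [0.4893, 0.2015, 0.1841]
ft_force: [-0.1, -0.6, -1.5]
eef_pos: [0.4894, 0.2015, 0.1827]
ft_force: [-0.6, -0.2, -1.3]
```

No contact 6 mm below the tip height, so the pin is in the bore. Continuing down, watching the side forces.

```bash
for i in 1; do python3 -m creep '[[[0,0,3],[0,0,0]],[[0,0,3],[0,0,0]],[[0,0,0],[0,0,0]]]'|grep -E "eef|ft"; python3 -m creep '[[[0,0,3],[0,0,0]],[[0,0,3],[0,0,0]],[[0,0,0],[0,0,0]]]'|grep -E "eef|ft"; python3 -m creep '[[[0,0,2.5],[0,0,0]],[[0,0,2.5],[0,0,0]],[[0,0,0],[0,0,0]]]'|grep -E "eef|ft"; done
```

```text
eef_pos: [0.4892, 0.2015, 0.1764]
ft_force: [0.2, 0.8, -0.6]
eef_pos: [0.4892, 0.2015, 0.1704]
ft_force: [0.6, 0.2, -0.3]
eef_pos: [0.4893, 0.2015, 0.1655]
ft_force: [-0.0, 0.7, -1.0]
```

```bash
python3 -m creep '[[[0,0,2],[0,0,0]],[[0,0,2],[0,0,0]],[[0,0,0],[0,0,0]]]'|grep -E "eef|ft"; python3 -m creep '[[[0,0,1.5],[0,0,0]],[[0,0,0],[0,0,0]]]'|grep -E "eef|ft"; python3 -m creep '[[[0,0,1],[0,0,0]],[[0,0,0],[0,0,0]]]'|grep -E "eef|ft"; python3 -m creep '[[[0,0,1],[0,0,0]],[[0,0,0],[0,0,0]]]'|grep -E "eef|ft"
```

```text
eef_pos: [0.4893, 0.2015, 0.1616]
ft_force: [0.2, -0.3, -0.9]
eef_pos: [0.4894, 0.2015, 0.1602]
ft_force: [-0.1, -0.5, -0.4]
eef_pos: [0.4894, 0.2015, 0.1592]
ft_force: [0.7, 0.3, -1.4]
eef_pos: [0.4896, 0.2016, 0.1584]
ft_force: [0.3, -0.5, -0.1]
```

```bash
python3 -m creep '[[[0,0,1],[0,0,0]],[[0,0,0],[0,0,0]]]'|grep -E "eef|ft"; python3 -m creep '[[[0,0,1],[0,0,0]],[[0,0,0],[0,0,0]]]'|grep -E "eef|ft"; python3 -m creep '[[[0,0,1],[0,0,0]],[[0,0,0],[0,0,0]]]'|grep -E "eef|ft"
```

```text
eef_pos: [0.4895, 0.2016, 0.1575]
ft_force: [-1.3, -0.0, 1.3]
eef_pos: [0.4895, 0.2016, 0.1565]
ft_force: [-1.2, -0.3, 2.5]
eef_pos: [0.4895, 0.2016, 0.1555]
ft_force: [-1.4, -0.4, 3.4]
```

The cup is seated: the force rises about 1 to 1.5 N/mm, matching the hook spring, at the collar height. I'll ease off and let go.

```bash
python3 -m creep '[[[0,0,-1.2],[0,0,0]],[[0,0,0],[0,0,0]]]'|grep -E "eef|ft"; python3 -m creep '[[[0,0,0],[0,0,0]],[[0,0,0],[0,0,0]],[[0,0,0],[0,0,0]],[[0,0,0],[0,0,0]]]' 68; python3 -m creep '[[[0,0,-15],[0,0,0]],[[0,0,-25],[0,0,0]],[[0,0,-40],[0,0,0]],[[0,0,-40],[0,0,0]],[[55,0,0],[0,0,0]],[[0,0,0],[0,0,0]],[[0,0,0],[0,0,0]]]'; python3 - <<'E'
from h import *
np.set_printoptions(precision=4,suppress=True)
o=bot.get_obs();c=vision.camera("wrist");P=cloud(c,o);cv2.imwrite("pics/w4.png",c["image"])
m=(np.hypot(P[...,0]-.487,P[...,1]-.202)<.04)&(P[...,2]>.175)&(P[...,2]<.21)
print(m.sum(),np.median(P[m],0),P[m].min(0),P[m].max(0))
c=vision.camera("top");P=cloud(c);cv2.imwrite("pics/top9.png",c["image"])
m=(c['z_map']>0)&(np.hypot(P[...,0]-.608,P[...,1]-.165)<.17)&(P[...,2]>.18)&(P[...,2]<.2)
n,l,s,ce=cv2.connectedComponentsWithStats(m.astype(np.uint8))
for i in range(1,n):
    if s[i,4]>80: p=P[l==i].mean(0);print(s[i,4],p,np.degrees(np.arctan2(p[1]-.165,p[0]-.608)))
E
```

```text
eef_pos: [0.4896, 0.2016, 0.1566]
ft_force: [-0.4, -0.5, 1.6]
clock: 20.52
eef_pos: [0.4894, 0.2015, 0.1564]
tool_rot: [0.034, 0.999, -0.0, -0.0]
ft_force: [-0.1, -0.1, -0.2]
grip_width: 0.0683
grasp_force: 0.0
clock: 21.4
eef_pos: [0.435, 0.2055, 0.2776]
tool_rot: [0.034, 0.999, 0.0, 0.001]
ft_force: [-0.3, 0.5, 0.9]
grip_width: 0.068
grasp_force: 0.0
4355 [0.4835 0.2025 0.1882] [0.4639 0.1796 0.175 ] [0.51   0.225  0.1908]
285 [0.7226 0.1294 0.1898] -17.247574157311252
294 [0.6439 0.2787 0.1897] 72.49490900389445
283 [0.5729 0.0505 0.1901] -107.04524169689107
242 [0.4909 0.1994 0.1888] 163.64044575233132
```

View pics/w4.png

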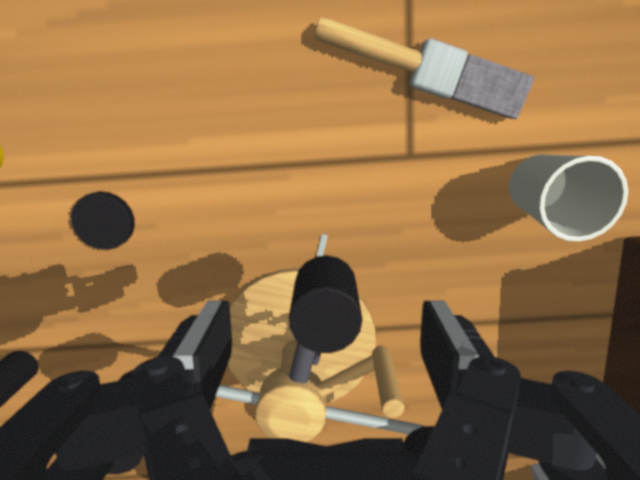

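The wrist view shows the cup upright on the hook at (325,318), over the strip, with its top at 189 mm as expected. The carousel is still at its stop and the gripper is clear.

```bash
python3 -c "
from workcell import workorder; print(workorder.job_done())"
```

```text
the job is handed in; nothing more can be done
None
```

The job is handed in: I turned the carousel clockwise to its stop, pushing with about 10 N at most, then hung the black cup on the empty hook, seated it on the collar with about 4.5 N and let go; nothing else was touched, and it took about 21 s.

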